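# Park the squeegee on the screen carriage and index it to the repeat stop

## Task

Take the longer of the two squeegees out of the wash rack and park it, handle up, on the sloped two-armed rest of the screen carriage: let it down gently, about centred across both arms, so that its blade sits on the lips and its handle lies back flat on the arms. Then push the carriage along its rail to the robot's left until it clicks into the first stop, with the squeegee still parked on it. Leave the shorter squeegee in the rack and everything else on the table where it is.

Things in the scene. Friction and masses are not known exactly. Their poses are not given: they have to be found in the camera images.
- squeegee: Longer squeegee: plain wooden plank handle, tan rubber blade below; 180 long x 25 thick x 110 mm high, 0.2-0.4 kg. Origin: middle of the blade's lower edge; x along its length, y through its thickness, z up. Blade 9 mm thick, 0-28 mm up; wood 25 mm thick, 28-110 mm up. Both ends and both faces are alike. Stands upright, blade down, loose in one of the rack's two slots (either one).
- short_squeegee: The shorter squeegee, 120 mm long, otherwise like the longer one, with the same axes. Stands in the other slot, parallel, 90 mm away between centres. It stays there.
- rack: Fixed wooden wash rack: base board 210 (x) x 190 (y) x 15 mm, two slotted combs 14 mm thick across it at x = -45 and +45 mm, tops 75 mm above the table. Slots run along x at y = -45 and +45 mm, 30 mm wide. Squeegees stand on the board, tops 125 mm above the table, their faces free above the combs and between them. Origin: underside centre.
- rail: Fixed sample-printing table: aluminium rail 600 mm long along its y axis (+y to the robot's left), padded print bed 18 mm high on the side away from the robot. Origin: on the table under the rail's middle. Along the near side, at x = -62 mm, a dark index bar with two stops; each stop is a pair of small steel cross pins 20 mm apart.
- carriage (a joint): Travel of the screen carriage along the rail's +y (to the left), in m; starts at 0 to 0.05, first stop 0.150, second 0.260, end 0.275. Friction about 1 N. It is an aluminium plate, top 60 mm above the table, 220 mm along the rail, x = -50 to 75 mm on the rail, carrying a flat screen frame 250 x 300 mm over the bed, top 50 mm above the table. Its axes are the rail's.
- grip (a point): Top centre of the carriage's upright black push handle, at its right-hand end, 165 mm from the rest's middle along the rail. Round post 26 mm across (29 near the top); top 118 mm, foot 60 mm above the table. Moves with the carriage.
- pointer (a point): Foot of the sprung roller plunger, under its steel housing with a small black knob, at the carriage's near side towards the left. About 6 N rides it over a pin; then it pulls the carriage into the stop from within about 5 mm and holds it there. Moves with the carriage.
- stop (a point): Middle between the two pins of the first stop on the index bar; the pointer is here when the carriage has clicked in (joint 0.150).
- ink_pot: White lidded ink pot, 88 mm across, 80 mm high. Bystander. Origin: underside centre.
- binder_pot: Smaller white lidded pot, 72 mm across, 62 mm high. Bystander. Origin: underside centre.
- tape_roll: Roll of tan tape lying flat, 100 mm across, 24 mm high. Bystander. Origin: underside centre.
- palette_knife: Palette knife, 200 mm long, lying on the table. Bystander. Origin: its underside.
- spray_bottle: Clear bottle with a black cap, 68 mm across, 170 mm high. Bystander. Origin: underside centre.
- dye_bottle: White bottle, 60 mm across, 120 mm high. Bystander. Origin: underside centre.
- rest (a point): Sloped rest on the carriage: two dark steel arms 14 mm wide at y = -60 and +60 mm, free between. Axes: y along the rail, z up the arms, leaning 35 degrees back to the robot, x square to them, away from the robot. Origin: where the parked blade edge's middle belongs, 75 mm above the table. Arm faces at x = -12.5 mm, up to z = 78; lips at z = 0, x = -12.5 to 14.5, then a hook 11 mm high.
Things that resemble listed ones, but are neither listed nor needed, are in the scene too. Leave any blue look-alike of the squeegee alone.

How it is judged:
By the outcome, as a careful person would: the job done as asked, in the order asked, and still so for the second after the job is handed in, with the robot touching nothing.
It also fails if it takes over 51 s, if anything falls off the work surface, if the arm or the gripper's body presses on something with over 40 N, if the wrist force passes 120 N, or if a joint passes its speed limit or range.

## Robot

A 6-joint arm with a two-finger parallel gripper is mounted at the origin on the work surface. World frame = base frame: x ahead of the robot, y to its left, z up, the work surface at z = 0. Lengths are in m, angles in degrees, forces in N, time in s.
With the tool pointing down it reaches from about 0.275 to 0.825 m from the base axis. Payload 4.9 kg.
Tool frame: the origin (TCP) lies at the very end of the fingers, on their centre line; the grasp point (between the pads) lies 19 mm behind it; z points along the fingers, y is the line along which they close (so a half turn about z gives the same grasp; the last joint's range is limited). The gripper opens to 85 mm and grips with 20 to 120 N. Pads are 22 mm wide; open, the fingers measure 114 mm over their backs; the gripper's body (76 mm by 85 mm) begins 54 mm behind the grasp point. The pads swing forward as they close: fully open they stand 13 mm farther back than shut.
Start: joints at [-76.272, 18.69, -11.035, 60.275, 0, 82.311], TCP at [0.201, -0.512, 0.231] pointing down, gripper open.
Joint ranges: [-152.03, 152.03], [-55.5, 102.48], [-74.3, 77.21], [-110.64, 120.58], [-84.22, 78.4], [-180, 180]. Speed limits (degrees/s): [147.25, 147.25, 180, 180, 180, 180].

## Interface

Orientations are given as a 3x3 rotation matrix whose columns are the frame's x, y, z axes.
In Python, from plant import get_obs, snapshot, sign_off, trace, landmark_of gives the robot as it stands. The module is installed in compiled form; this text tells all that it offers.
- The arm moves only by the shell command python3 -m pendant 'ROWS' [FORCE]. ROWS is JSON, a list of rows, each a list of 3 entries, a list of its own where there are three numbers: the turn, a rotation vector about the tool's x, y, z in rad, then the shift along the tool's x, y, z in m, then the opening, from -1 (shut) to 1 (fully open). A call has 1 to 5 rows; each row is the pose to reach, as a shift and turn from the pose commanded when the call began, along the tool's axes at that moment; what a row does not reach only later rows make up. A row lasts 1/10 s, in which the tool goes at most 50 mm and 8.59 degrees, less where a joint would pass 70% of its speed; a pose out of reach is approached as far as the arm can. A call with a gripper value outside its range is refused whole. The fingers move at their own pace and stop on an object; FORCE is the grip in N (left out, the last holds). Time passes only in rows, so rows that repeat a pose let the fingers close. It gives the time, the measured TCP pose, the force, the opening and the grip force at its end, in the units of the state.
- get_obs(): the state, without advancing time (a new reading comes with each control period).
- snapshot(name): name is "scene" or "top"; returns a dict with "image" (384x512x3 uint8, red, green, blue), "range_z" (384x512 float32, m along the optical axis (not along the pixel's ray), 0 where there is no reading), "fov_y" (degrees; the focal length in pixels is half the picture's height over the tangent of half this angle, whatever the lens; pixels are square), "cx", "cy" (the principal point, pixels), "R" (3x3) and "t" (3): a world point X has camera coordinates R X + t. Camera axes: x right, y down, z forward; pixel columns grow to the right and rows downward; lengths in m; the calibration is good to about 2 mm. A picture is of the moment at which its call begins.
- sign_off(): hands the job in; it is judged then, once.
Trained networks look in a picture, given as the dict that the camera call returned (one of the last four; its "shot" number tells which), for a name from the list of things; names that differ only in an ending like _2 or _b are one class to them, and where a whole thing is asked for, a point or a joint stands for the part that bears it (a point fixed in the world has none). Each returns a list of dicts, best first, with "conf" (0 to 1); they miss things now and then, are a little off and sometimes report something else, mostly with a low value. They report only what shows in the picture. A call takes as long as a camera call. They do not tell look-alikes from the thing itself.
- trace(picture, thing): "pixels" (384x512 bool, what is visible of it).
- landmark_of(picture, thing): "location" ([x, y, z] in m, in world coordinates, good to about 4 mm: a listed point, or the origin of a listed thing).
The state is a dict: "t": time; "joints": joint angles; "joint_velocities": joint speeds; "joint_efforts": joint torques, N m; "tcp_pos": TCP position; "eef_rot": TCP orientation; "force": force on the tool from outside, world axes, zero at the start; "ft_torque": the same for the moment, N m; "finger_gap": finger opening in m; "grip_force": force on a finger pad.
Only numpy, scipy, OpenCV 4.12 (cv2) and the standard library are available. Lean on these libraries where they do the work, as an engineer would, in place of code of your own. Each camera call takes 0.05 s, during which the arm holds its last target. There are 200 camera calls.

## Working session

There is one attempt and no reset: what is moved stays moved. The work goes in short steps, Python scripts to look and compute and a shell command to move; the robot and the scene stay as the last step left them, time stands still between calls to the robot, and variables do not carry over. Pictures are saved under pics/ and viewed, at most 10 in all, crops included, and the job is handed in when it is done.

```bash
mkdir -p pics; cat > h.py <<'E'
import numpy as np, cv2
from plant import *
def pts(s,m=None):
    z=s["range_z"]; f=192/np.tan(np.radians(s["fov_y"]/2))
    v,u=np.nonzero((z>0) if m is None else (m&(z>0))); d=z[v,u]
    c=np.stack([(u-s["cx"])/f*d,(v-s["cy"])/f*d,d],1)
    return (c-s["t"])@np.asarray(s["R"])
def save(s,n): cv2.imwrite(f"pics/{n}.png",cv2.cvtColor(s["image"],cv2.COLOR_RGB2BGR))
E
python3 - <<'E'
from h import *
o=get_obs(); print(o["t"],o["tcp_pos"],np.round(o["eef_rot"],3).tolist(),o["finger_gap"])
ims=[]
for n in("scene","top"):
    s=snapshot(n); ims.append(s["image"]); print(n,np.round(-np.asarray(s["R"]).T@s["t"],2))
    for k in("squeegee","short_squeegee","rack","rail","carriage","grip","pointer","stop","rest","ink_pot","binder_pot","tape_roll","palette_knife","spray_bottle","dye_bottle"):
        try: print(k,[(np.round(d["location"],3).tolist(),round(d["conf"],2)) for d in landmark_of(s,k)][:3])
        except Exception as e: print(k,e)
cv2.imwrite("pics/a.png",cv2.cvtColor(ims[0],cv2.COLOR_RGB2BGR));cv2.imwrite("pics/b.png",cv2.cvtColor(ims[1],cv2.COLOR_RGB2BGR))
E
```

```text
0.0 [ 0.20070156 -0.51144484  0.23050663] [[0.931, 0.365, -0.0], [0.365, -0.931, 0.002], [0.0, -0.002, -1.0]] 0.0853192178847187
scene [ 1.07 -0.6   1.05]
squeegee [([0.488, 0.341, 0.013], 0.87), ([0.246, 0.411, -0.002], 0.71)]
short_squeegee [([0.501, 0.429, 0.013], 0.85)]
rack []
rail [([0.547, -0.109, -0.002], 0.56)]
carriage it knows: binder_pot, dye_bottle, grip, ink_pot, palette_knife, pointer, rack, rail, rest, short_squeegee, spray_bottle, squeegee, stop, tape_roll
grip [([0.538, -0.372, 0.119], 0.58), ([0.488, -0.116, 0.045], 0.43)]
pointer [([0.482, -0.114, 0.048], 0.9), ([0.335, 0.203, 0.001], 0.47)]
stop [([0.489, 0.016, 0.046], 0.64)]
rest [([0.577, -0.209, 0.074], 0.78), ([0.706, 0.392, 0.001], 0.2)]
ink_pot [([0.333, 0.204, 0.002], 0.56)]
binder_pot [([0.345, -0.166, 0.002], 0.81), ([0.564, -0.514, -0.002], 0.48)]
tape_roll [([0.566, -0.515, -0.002], 0.79)]
palette_knife []
spray_bottle [([0.71, 0.392, 0.002], 0.63)]
dye_bottle [([0.414, -0.525, -0.0], 0.9), ([0.5, 0.38, -0.001], 0.25)]
top [ 0.15 -0.06  1.72]
squeegee [([0.488, 0.341, 0.013], 0.7), ([0.246, 0.408, -0.001], 0.63)]
short_squeegee [([0.503, 0.427, 0.016], 0.57), ([0.566, -0.513, 0.002], 0.51)]
rack [([0.507, 0.377, 0.0], 0.56)]
rail [([0.552, -0.108, 0.001], 0.74)]
carriage it knows: binder_pot, dye_bottle, grip, ink_pot, palette_knife, pointer, rack, rail, rest, short_squeegee, spray_bottle, squeegee, stop, tape_roll
grip [([0.535, -0.374, 0.12], 0.69)]
pointer [([0.485, -0.119, 0.042], 0.72), ([0.336, 0.202, 0.0], 0.3)]
stop [([0.49, 0.02, 0.046], 0.88)]
rest [([0.573, -0.211, 0.079], 0.8)]
ink_pot [([0.338, 0.202, 0.005], 0.73)]
binder_pot []
tape_roll [([0.567, -0.517, 0.002], 0.75)]
palette_knife [([0.348, -0.313, -0.001], 0.9)]
spray_bottle [([0.708, 0.391, -0.0], 0.65)]
dye_bottle [([0.419, -0.532, -0.001], 0.64)]
```

View pics/a.png

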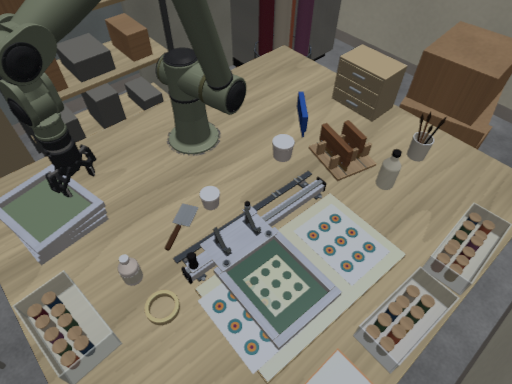

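View pics/b.png

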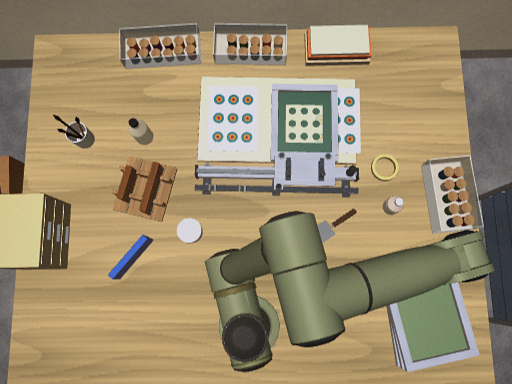

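The overview shows the rack at top-view pixel (145,188), with the long squeegee on its right at (150,185) and the short one on its left. The blue look-alike is at (130,257). The carriage is at (305,168) with its push handle at (352,175). Next I'll measure the angles.

```bash
python3 - <<'E'
from h import *
P=[]
for n in("scene","top"):
    s=snapshot(n); p=pts(s); P.append(p)
    def rect(q,l):
        if len(q)<8: print(n,l,"few",len(q));return
        (c,w,a)=cv2.minAreaRect((q[:,:2]*1000).astype(np.float32)); print(n,l,len(q),np.round(c,1),np.round(w,1),round(a,2),"zmed",round(np.median(q[:,2]),4))
    for k in("squeegee","short_squeegee"):
        for d in trace(s,k)[:2]:
            q=pts(s,np.asarray(d["pixels"])); q=q[(q[:,2]>.117)&(q[:,2]<.135)]; rect(q,k)
    for d in trace(s,"rest")[:1]:
        q=pts(s,np.asarray(d["pixels"])); print("rest",len(q),q.min(0).round(3),q.max(0).round(3))
        t=q[(q[:,2]>.125)]; rect(t,"rest>125")
    # arms tops
    b=p[(p[:,0]>.45)&(p[:,0]<.66)&(p[:,1]>-.36)&(p[:,1]<-.13)&(p[:,2]>.1)&(p[:,2]<.16)]
    for y0,y1 in((-.31,-.21),(-.21,-.13)):
        c=b[(b[:,1]>y0)&(b[:,1]<y1)]; print("arm",y0,len(c),[ (round(z,3),np.round(c[abs(c[:,2]-z)<.004].mean(0),4).tolist()) for z in(.105,.115,.125,.135)])
    g=p[(abs(p[:,0]-.537)<.025)&(abs(p[:,1]+.373)<.025)&(p[:,2]>.11)&(p[:,2]<.125)]; rect(g,"grip")
    pl=p[(abs(p[:,0]-.56)<.15)&(abs(p[:,1]+.22)<.2)&(abs(p[:,2]-.060)<.003)]; rect(pl,"plate")
    fr=p[(abs(p[:,0]-.66)<.2)&(abs(p[:,1]+.22)<.25)&(abs(p[:,2]-.050)<.003)]; rect(fr,"frame")
    print(n,"rails", [(round(y,2),np.round(c.mean(0),4).tolist()) for y in (-.05,0,.05,.1,.15) for c in [p[(abs(p[:,1]-y)<.01)&(p[:,0]>.52)&(p[:,0]<.62)&(p[:,2]>.03)]] if len(c)])
E
```

```text
scene squeegee few 0
scene short_squeegee 154 [524.8 404.8] [ 71.3 170.9] 45.02 zmed 0.1242
rest 10169 [ 0.476 -0.396 -0.004] [ 0.892 -0.094  0.133]
scene rest>125 24 [ 522.2 -213.1] [ 13.  132.7] 0.34 zmed 0.1285
arm -0.31 58 [(0.105, [0.5314, -0.2741, 0.1043]), (0.115, [0.5269, -0.2718, 0.1147]), (0.125, [0.5192, -0.2736, 0.1257]), (0.135, [0.5173, -0.2715, 0.1325])]
arm -0.21 57 [(0.105, [0.5347, -0.156, 0.1046]), (0.115, [0.5316, -0.1538, 0.1151]), (0.125, [0.5243, -0.1535, 0.1256]), (0.135, [nan, nan, nan])]
scene grip 69 [ 536.7 -379.6] [25.9 25.1] 19.65 zmed 0.1177
scene plate 1814 [ 554.5 -248.6] [296.2 128.7] 88.44 zmed 0.0602
scene frame 1399 [ 676.4 -184.4] [372.9 443.6] 3.32 zmed 0.05
scene rails [(-0.05, [0.5535, -0.0503, 0.0435]), (0, [0.5556, 0.0002, 0.0432]), (0.05, [0.557, 0.0501, 0.0438]), (0.1, [0.5604, 0.1001, 0.0434]), (0.15, [0.5615, 0.1504, 0.0438])]
top squeegee 8 [242.6 406.4] [ 18.4 171.1] 49.51 zmed 0.1184
top squeegee 360 [484.  340.5] [ 27.1 176.6] 75.18 zmed 0.1253
top short_squeegee 231 [502.7 427.8] [ 26.3 117.4] 75.3 zmed 0.1252
rest 6879 [ 0.473 -0.391 -0.011] [ 0.892 -0.09   0.135]
top rest>125 16 [ 522.1 -258.5] [ 22.5 229.4] 5.24 zmed 0.1302
arm -0.31 24 [(0.105, [0.5289, -0.2685, 0.1032]), (0.115, [0.5262, -0.2717, 0.1163]), (0.125, [0.5191, -0.2674, 0.125]), (0.135, [0.5133, -0.2694, 0.1339])]
arm -0.21 24 [(0.105, [0.5305, -0.151, 0.1039]), (0.115, [0.5329, -0.1489, 0.1136]), (0.125, [0.5239, -0.1501, 0.1242]), (0.135, [0.5204, -0.1515, 0.1339])]
top grip 48 [ 535.3 -375.4] [25.9 26. ] 87.53 zmed 0.1173
top plate 1046 [ 586.2 -225.2] [371.2 217.1] 83.6 zmed 0.0601
top frame 747 [ 667.3 -193.6] [436.1 392. ] 88.25 zmed 0.0501
top rails [(-0.05, [0.5462, -0.0499, 0.0441]), (0, [0.5492, 0.0001, 0.0439]), (0.05, [0.5503, 0.0503, 0.0444]), (0.1, [0.5516, 0.0998, 0.0451]), (0.15, [0.5562, 0.1495, 0.0437])]<stdin>:17: RuntimeWarning: Mean of empty slice.
  ret = um.true_divide(
```

```bash
cat >> h.py <<'E'
from scipy.spatial.transform import Rotation as Ro, Slerp
def down(yaw): # tool z down, tool x at yaw
    c,s=np.cos(np.radians(yaw)),np.sin(np.radians(yaw)); return Ro.from_matrix(np.array([[c,s,0],[s,-c,0],[0,0,-1.]]))
def park(rail_yaw=-2.3,lean=35): # tool y=+x_r, x=+rail y, z=-z_r
    s,c=np.sin(np.radians(lean)),np.cos(np.radians(lean))
    M=np.array([[0,c,s],[1,0,0],[0,s,-c]]); return Ro.from_euler('z',rail_yaw,degrees=True)*Ro.from_matrix(M)
def plan(p,R,n=1,p0=None,R0=None):
    o=get_obs(); p0=np.array(o["tcp_pos"] if p0 is None else p0); R0=Ro.from_matrix(o["eef_rot"]) if R0 is None else R0
    a,A=p0.copy(),R0; sl=Slerp([0,1],Ro.concatenate([R0,R]))
    for i in range(1,n+1):
        q,Q=p0+(np.array(p)-p0)*i/n,sl(i/n)
        w=np.round((A.inv()*Q).as_rotvec(),3); d=np.round(A.inv().apply(q-a),3)
        print("turn",w.tolist(),"shift",d.tolist(),"| world",np.round(q,3)); a=a+A.apply(d); A=A*Ro.from_rotvec(w)
    return a,A
E
python3 - <<'E'
from h import *
R0=Ro.from_matrix(get_obs()["eef_rot"]); m=down(93)
a,A=plan([.36,-.06,.23],m,2); plan([.486,.341,.2],down(165),2,a,A)
print(park().as_matrix().round(2), np.linalg.det(park().as_matrix()))
E
```

```text
turn [-0.0, 0.0, -0.625] shift [0.157, -0.181, 0.001] | world [ 0.28  -0.286  0.231]
turn [-0.0, 0.0, -0.624] shift [0.233, -0.056, 0.0] | world [ 0.36 -0.06  0.23]
turn [-0.0, -0.0, -0.628] shift [0.197, 0.073, 0.015] | world [0.423 0.141 0.215]
turn [-0.0, -0.0, -0.629] shift [0.116, 0.175, 0.015] | world [0.486 0.341 0.2  ]
[[ 0.04  0.82  0.57]
 [ 1.   -0.03 -0.02]
 [ 0.    0.57 -0.82]] 1.0
```

```bash
python3 -m pendant '[[[0,0,-0.625],[0.157,-0.181,0],0.5],[[0,0,-0.625],[0.157,-0.181,0],0.5],[[0,0,-0.625],[0.157,-0.181,0],0.5],[[0,0,-0.625],[0.157,-0.181,0],0.5],[[0,0,-0.625],[0.157,-0.181,0],0.5]]' 60
python3 -m pendant '[[[0,0,-0.624],[0.233,-0.056,0],0.5],[[0,0,-0.624],[0.233,-0.056,0],0.5],[[0,0,-0.624],[0.233,-0.056,0],0.5],[[0,0,-0.624],[0.233,-0.056,0],0.5],[[0,0,-0.624],[0.233,-0.056,0],0.5]]'
python3 -m pendant '[[[0,0,-0.628],[0.197,0.073,0.015],0.5],[[0,0,-0.628],[0.197,0.073,0.015],0.5],[[0,0,-0.628],[0.197,0.073,0.015],0.5],[[0,0,-0.628],[0.197,0.073,0.015],0.5],[[0,0,-0.628],[0.197,0.073,0.015],0.5]]'
python3 -m pendant '[[[0,0,-0.629],[0.116,0.175,0.015],0.5],[[0,0,-0.629],[0.116,0.175,0.015],0.5],[[0,0,-0.629],[0.116,0.175,0.015],0.5],[[0,0,-0.629],[0.116,0.175,0.015],0.5],[[0,0,-0.629],[0.116,0.175,0.015],0.5]]'
python3 - <<'E'
from h import *
o=get_obs(); print(o["joints"],np.round(o["eef_rot"],3).tolist())
plan([.486,.341,.2],down(165)); 
s=snapshot("scene"); im=cv2.resize(s["image"][90:200,260:440],None,fx=4,fy=4,interpolation=cv2.INTER_CUBIC); cv2.imwrite("pics/c.png",im[:,:,::-1])
E
```

```text
t: 2.4
tcp_pos: [0.2811, -0.2837, 0.2313]
eef_rot: [[0.538, 0.843, 0.0], [0.843, -0.538, 0.0], [0.0, 0.0, -1.0]]
force: [0.3, -0.3, 0.4]
finger_gap: 0.0638
grip_force: 0.0
t: 2.9
tcp_pos: [0.3603, -0.0577, 0.2317]
eef_rot: [[-0.056, 0.998, 0.001], [0.998, 0.056, -0.0], [-0.0, 0.001, -1.0]]
force: [0.3, 0.4, 0.2]
finger_gap: 0.0641
grip_force: 0.0
t: 3.4
tcp_pos: [0.4235, 0.1447, 0.2161]
eef_rot: [[-0.636, 0.772, 0.001], [0.772, 0.636, 0.001], [0.0, 0.002, -1.0]]
force: [0.3, -0.6, -0.4]
finger_gap: 0.0639
grip_force: 0.0
t: 3.9
tcp_pos: [0.4868, 0.3442, 0.2004]
eef_rot: [[-0.967, 0.254, 0.0], [0.254, 0.967, 0.001], [-0.0, 0.001, -1.0]]
force: [-0.5, -0.4, -0.0]
finger_gap: 0.0644
grip_force: 0.0
[ 2.81529495e+01  2.47189423e+01 -6.65524831e+00  5.85705379e+01
  4.43355449e-02  4.28519373e+01] [[-0.967, 0.254, 0.0], [0.254, 0.967, 0.001], [-0.0, 0.001, -1.0]]
turn [0.001, 0.0, 0.005] shift [-0.0, -0.003, 0.0] | world [0.486 0.341 0.2  ]
```

View pics/c.png

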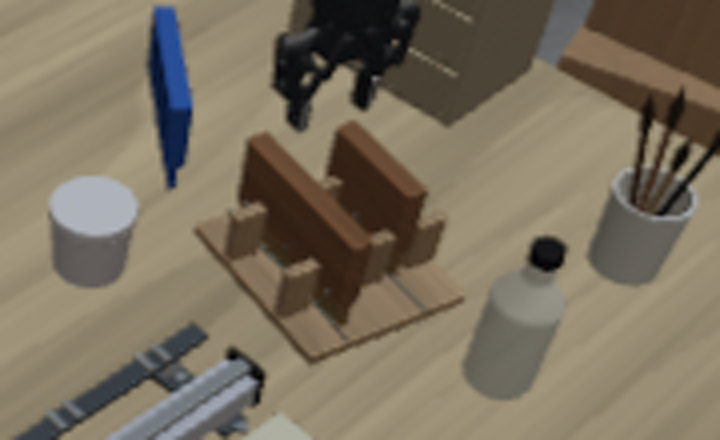

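The gripper is above the longer squeegee (crop about (300,195)) with its fingers on either side of the handle's faces. I'll go down and grip.

```bash
python3 -m pendant '[[[0,0,0],[0,-0.003,0.04],0.5],[[0,0,0],[0,-0.003,0.075],0.5],[[0,0,0],[0,-0.003,0.105],0.5],[[0,0,0],[0,-0.003,0.124],0.5],[[0,0,0],[0,-0.003,0.124],0.5]]'
python3 -m pendant '[[[0,0,0],[0,0,0],-0.6],[[0,0,0],[0,0,0],-0.8],[[0,0,0],[0,0,0],-1],[[0,0,0],[0,0,0],-1],[[0,0,0],[0,0,0],-1]]' 60
python3 -m pendant '[[[0,0,0],[0,0,0],-1],[[0,0,0],[0,0,-0.01],-1],[[0,0,0],[0,0,-0.02],-1],[[0,0,0],[0,0,-0.035],-1],[[0,0,0],[0,0,-0.05],-1]]'
```

```text
t: 4.45
tcp_pos: [0.4826, 0.3347, 0.0747]
eef_rot: [[-0.965, 0.262, -0.006], [0.262, 0.965, -0.004], [0.004, -0.005, -1.0]]
force: [0.0, 0.4, 0.2]
finger_gap: 0.0638
grip_force: 0.0
t: 4.95
tcp_pos: [0.4866, 0.3388, 0.0793]
eef_rot: [[-0.966, 0.259, 0.004], [0.259, 0.966, 0.002], [-0.003, 0.003, -1.0]]
force: [0.7, 1.0, 6.9]
finger_gap: 0.0245
grip_force: 60.0
t: 5.45
tcp_pos: [0.4842, 0.3374, 0.1277]
eef_rot: [[-0.966, 0.259, -0.002], [0.259, 0.966, -0.001], [0.001, -0.001, -1.0]]
force: [-0.2, 0.5, -3.4]
finger_gap: 0.0242
grip_force: 58.8
```

```bash
python3 -m pendant '[[[0,0,0],[0,0,-0.03],-1],[[0,0,0],[0,0,-0.065],-1],[[0,0,0],[0,0,-0.1],-1],[[0,0,0],[0,0,-0.12],-1],[[0,0,0],[0,0,-0.12],-1]]'
python3 - <<'E'
from h import *
o=get_obs(); T=np.array(o["tcp_pos"]); R=np.array(o["eef_rot"]); print(T,R.round(3).tolist(),o["grip_force"],o["force"])
for n in("scene","top"):
    s=snapshot(n); print([(np.round(R.T@(np.array(d["location"])-T),4),round(d["conf"],2)) for d in landmark_of(s,"squeegee")])
    for d in trace(s,"squeegee")[:2]:
        q=(pts(s,np.asarray(d["pixels"]))-T)@R; q=q[(abs(q[:,1])<.03)&(abs(q[:,0])<.12)&(abs(q[:,2])<.12)]
        if len(q)>20: print(n,len(q),np.percentile(q,[1,50,99],axis=0).round(4).tolist())
a=np.array([.42,.1,.27]); P=park(); P0,A=plan([.42,.08,.27],Ro.from_matrix(R)*Ro.from_rotvec((Ro.from_matrix(R).inv()*P).as_rotvec()*.6),2)
zr=-P.as_matrix()[:,2]; xr=P.as_matrix()[:,1]; O=np.array([.574,-.212,.075])
print("pre",O+zr*(.062+.07)+xr*.004)
plan(O+zr*(.062+.07)+xr*.004,P,2,P0,A)
E
```

```text
t: 5.95
tcp_pos: [0.4863, 0.3386, 0.251]
eef_rot: [[-0.966, 0.259, 0.005], [0.259, 0.966, 0.002], [-0.004, 0.004, -1.0]]
force: [-0.1, -0.7, -4.3]
finger_gap: 0.0246
grip_force: 59.1
[0.48633661 0.33861035 0.25101166] [[-0.966, 0.259, 0.005], [0.259, 0.966, 0.002], [-0.004, 0.004, -1.0]] 59.070879220962524 [-0.14788107 -0.70050258 -4.33724067]
[(array([0.0001, 0.0018, 0.0639]), 0.79), (array([0.2543, 0.0061, 0.2558]), 0.58)]
scene 835 [[-0.092, -0.0177, -0.0472], [-0.0322, -0.0127, 0.003], [0.0844, 0.0059, 0.063]]
[(array([ 0.0019, -0.0007,  0.0694]), 0.83)]
top 327 [[-0.0854, -0.0159, -0.0466], [-0.0489, -0.0124, -0.0257], [0.0397, 0.0092, 0.0671]]
turn [-0.157, -0.125, 0.391] shift [-0.002, -0.133, -0.012] | world [0.452 0.209 0.258]
turn [-0.157, -0.125, 0.391] shift [-0.055, -0.118, -0.028] | world [0.42 0.08 0.27]
pre [ 0.50162287 -0.20909303  0.18542238]
turn [-0.101, -0.082, 0.261] shift [-0.141, -0.051, 0.041] | world [ 0.461 -0.065  0.228]
turn [-0.102, -0.082, 0.261] shift [-0.147, -0.019, 0.05] | world [ 0.502 -0.209  0.185]
```

The squeegee is held with its edge about 63 mm below the TCP. I'll carry it to a pre-park pose further away from the arms.

```bash
python3 - <<'E'
from h import *
P=park();R=Ro.from_matrix(get_obs()["eef_rot"]); P0,A=plan([.42,.08,.27],R*Ro.from_rotvec((R.inv()*P).as_rotvec()*.6),2)
zr=-P.as_matrix()[:,2]; xr=P.as_matrix()[:,1]; O=np.array([.574,-.212,.075])
plan(O+zr*(.063+.09)+xr*.015,P,2,P0,A)
E
python3 -m pendant '[[[-0.03,-0.025,0.08],[0,-0.027,-0.002],-1],[[-0.06,-0.05,0.156],[0,-0.053,-0.005],-1],[[-0.095,-0.075,0.235],[-0.001,-0.08,-0.007],-1],[[-0.125,-0.1,0.313],[-0.002,-0.106,-0.01],-1],[[-0.157,-0.125,0.391],[-0.002,-0.133,-0.012],-1]]'
python3 -m pendant '[[[-0.03,-0.025,0.08],[-0.011,-0.024,-0.006],-1],[[-0.06,-0.05,0.156],[-0.022,-0.047,-0.011],-1],[[-0.095,-0.075,0.235],[-0.033,-0.071,-0.017],-1],[[-0.125,-0.1,0.313],[-0.044,-0.094,-0.022],-1],[[-0.157,-0.125,0.391],[-0.055,-0.118,-0.028],-1]]'
```

```text
turn [-0.155, -0.124, 0.391] shift [-0.002, -0.133, -0.012] | world [0.452 0.209 0.258]
turn [-0.156, -0.123, 0.392] shift [-0.055, -0.118, -0.028] | world [0.42 0.08 0.27]
turn [-0.103, -0.082, 0.261] shift [-0.142, -0.048, 0.03] | world [ 0.459 -0.065  0.239]
turn [-0.104, -0.083, 0.26] shift [-0.147, -0.014, 0.038] | world [ 0.499 -0.209  0.209]
t: 6.75
tcp_pos: [0.4515, 0.2077, 0.2583]
eef_rot: [[-0.783, 0.595, 0.179], [0.615, 0.784, 0.084], [-0.09, 0.176, -0.98]]
force: [0.5, -0.5, -3.4]
finger_gap: 0.0243
grip_force: 60.1
t: 7.25
tcp_pos: [0.4192, 0.0792, 0.2697]
eef_rot: [[-0.472, 0.801, 0.369], [0.876, 0.474, 0.09], [-0.103, 0.366, -0.925]]
force: [1.0, -0.4, -3.7]
finger_gap: 0.0244
grip_force: 60.1
```

```bash
python3 -m pendant '[[[-0.02,-0.016,0.052],[-0.028,-0.01,0.006],-1],[[-0.041,-0.033,0.104],[-0.057,-0.019,0.012],-1],[[-0.062,-0.049,0.157],[-0.085,-0.029,0.018],-1],[[-0.082,-0.066,0.209],[-0.114,-0.038,0.024],-1],[[-0.103,-0.082,0.261],[-0.142,-0.048,0.03],-1]]'
python3 -m pendant '[[[-0.02,-0.016,0.052],[-0.029,-0.003,0.008],-1],[[-0.041,-0.033,0.104],[-0.059,-0.006,0.015],-1],[[-0.062,-0.049,0.157],[-0.088,-0.008,0.023],-1],[[-0.082,-0.066,0.209],[-0.118,-0.011,0.03],-1],[[-0.104,-0.083,0.26],[-0.147,-0.014,0.038],-1]]'
python3 - <<'E'
from h import *
o=get_obs(); T=np.array(o["tcp_pos"]); R=np.array(o["eef_rot"]); print(o["t"],T,R.round(3).tolist(),np.round(o["joints"],1))
P=park(); zr=-P.as_matrix()[:,2]; xr=P.as_matrix()[:,1]; O=np.array([.574,-.212,.075])
print("residual turn/shift"); plan(O+zr*(.063+.09)+xr*.015,P)
for n in("scene","top"):
    s=snapshot(n)
    print(n,[(np.round(d["location"],4),round(d["conf"],2)) for k in("rest","squeegee","grip") for d in landmark_of(s,k)[:2]])
    save(s,"d_"+n)
    p=pts(s); b=p[(p[:,0]>.48)&(p[:,0]<.6)&(p[:,1]>-.36)&(p[:,1]<-.05)&(p[:,2]>.08)]
    q=(b-O)@P.as_matrix(); # x along rail, y=xr, z=-zr
    for l,m in (("squeegee face",(abs(q[:,0])<.085)&(abs(q[:,0])>.03)&(-q[:,2]>.12)&(-q[:,2]<.19)),("armL",(abs(q[:,0]-.06)<.012)&(-q[:,2]<.075)&(-q[:,2]>.02)&(abs(q[:,1])<.03)),("armR",(abs(q[:,0]+.06)<.012)&(-q[:,2]<.075)&(-q[:,2]>.02)&(abs(q[:,1])<.03))):
        c=q[m]; print(l,len(c),np.percentile(c,[5,50,95],axis=0).round(4).tolist() if len(c)>3 else "")
a=cv2.imread("pics/d_scene.png")[130:280,150:330]; cv2.imwrite("pics/d.png",cv2.resize(a,None,fx=4,fy=4,interpolation=cv2.INTER_CUBIC))
E
```

```text
t: 7.75
tcp_pos: [0.4599, -0.0653, 0.2391]
eef_rot: [[-0.22, 0.847, 0.483], [0.973, 0.224, 0.05], [-0.065, 0.481, -0.874]]
force: [1.5, 1.3, -3.1]
finger_gap: 0.0245
grip_force: 60.1
t: 8.25
tcp_pos: [0.4991, -0.2093, 0.2087]
eef_rot: [[0.043, 0.815, 0.577], [0.999, -0.037, -0.022], [0.004, 0.578, -0.816]]
force: [0.4, 0.2, -3.9]
finger_gap: 0.0247
grip_force: 60.2
8.25 [ 0.49913805 -0.2093221   0.20866491] [[0.043, 0.815, 0.577], [0.999, -0.037, -0.022], [0.004, 0.578, -0.816]] [-43.2   0.7 -48.5  12.6  22.3  55. ]
residual turn/shift
turn [0.005, -0.002, -0.004] shift [0.0, -0.0, -0.001] | world [ 0.499 -0.209  0.209]
scene [(array([ 0.5726, -0.2108,  0.0717]), 0.93), (array([ 3.503e-01, -3.102e-01, -1.000e-04]), 0.62), (array([ 0.2457,  0.4105, -0.0047]), 0.58), (array([ 0.5347, -0.3728,  0.1202]), 0.78)]
squeegee face 786 [[-0.0798, 0.0251, -0.1865], [-0.0335, 0.0281, -0.1556], [0.0792, 0.0313, -0.124]]
armL 75 [[0.05, -0.0252, -0.0701], [0.0555, -0.0141, -0.0473], [0.063, -0.0109, -0.0239]]
armR 83 [[-0.0696, -0.0274, -0.0695], [-0.064, -0.0142, -0.0458], [-0.0567, -0.0109, -0.0218]]
top [(array([ 0.5746, -0.2115,  0.0781]), 0.84), (array([ 0.2452,  0.4095, -0.0029]), 0.62), (array([ 0.5359, -0.2102,  0.1574]), 0.56), (array([ 0.5348, -0.3741,  0.1208]), 0.69), (array([0.5005, 0.4313, 0.0134]), 0.43)]
squeegee face 262 [[-0.0795, 0.0251, -0.1854], [-0.0308, 0.0275, -0.1569], [0.0798, 0.0298, -0.1263]]
armL 0 
armR 1
```

View pics/d.png

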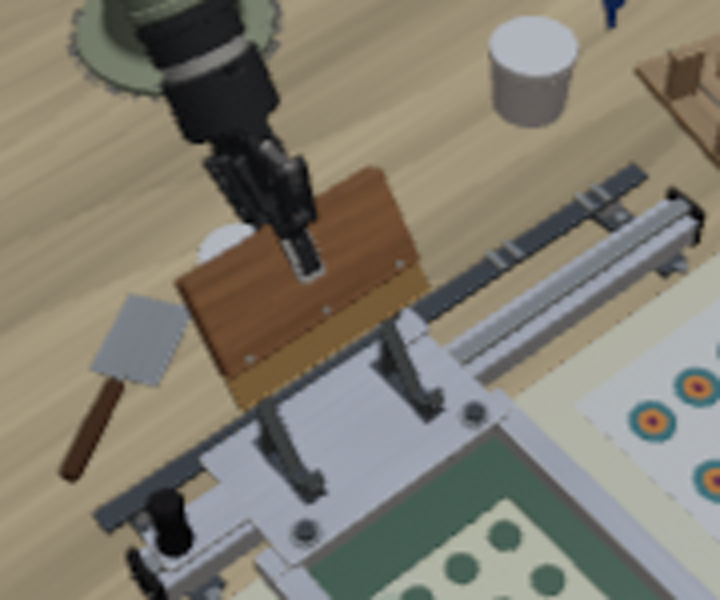

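The squeegee hovers parallel above both arms, whose lips are at crop (425,405) and (310,490). It is centred, with a gap of about 16 mm to the arms. I'll close most of that gap and slide it down.

```bash
python3 -m pendant '[[[0,0,0],[0,-0.006,0.012],-1],[[0,0,0],[0,-0.012,0.027],-1],[[0,0,0],[0,-0.012,0.045],-1],[[0,0,0],[0,-0.012,0.06],-1],[[0,0,0],[0,-0.012,0.07],-1]]'
python3 -m pendant '[[[0,0,0],[0,0,0.005],-1],[[0,0,0],[0,0,0.009],-1],[[0,0,0],[0,0,0.012],-1],[[0,0,0],[0,0,0.014],-1],[[0,0,0],[0,0,0.014],-1]]'
python3 - <<'E'
from h import *
P=park().as_matrix(); O=np.array([.574,-.212,.075]); o=get_obs()
print("tcp in rest",(P.T@(np.array(o["tcp_pos"])-O)).round(4), "F tool",np.round(np.array(o["eef_rot"]).T@o["force"],2))
s=snapshot("scene"); save(s,"e"); a=cv2.imread("pics/e.png")[150:280,170:300]; cv2.imwrite("pics/e.png",cv2.resize(a,None,fx=4,fy=4,interpolation=cv2.INTER_CUBIC))
q=(pts(s)-O)@P
for l,m in (("face",(abs(q[:,0])<.085)&(abs(q[:,0])>.03)&(-q[:,2]>.04)&(-q[:,2]<.1)&(abs(q[:,1])<.04)),("blade",(abs(q[:,0])<.04)&(-q[:,2]>-.02)&(-q[:,2]<.025)&(abs(q[:,1])<.02))):
    print(l,np.percentile(q[m],[2,50,98],axis=0).round(4).tolist())
E
```

```text
t: 9.15
tcp_pos: [0.5311, -0.2087, 0.1457]
eef_rot: [[0.038, 0.815, 0.579], [0.999, -0.032, -0.02], [0.002, 0.579, -0.815]]
force: [0.1, -0.0, -3.5]
finger_gap: 0.0243
grip_force: 60.2
t: 9.65
tcp_pos: [0.539, -0.2099, 0.1349]
eef_rot: [[0.039, 0.814, 0.579], [0.999, -0.033, -0.021], [0.002, 0.579, -0.815]]
force: [-0.1, -0.0, -3.0]
finger_gap: 0.0241
grip_force: 60.2
tcp in rest [ 0.0007  0.0056 -0.0692] F tool [-0.01 -1.84  2.43]
face [[-0.0829, 0.0148, -0.0987], [-0.0335, 0.0185, -0.0703], [0.0826, 0.0221, -0.0414]]
blade [[-0.0382, -0.0139, -0.0243], [-0.0006, 0.0049, 0.0065], [0.0382, 0.0144, 0.0197]]
```

View pics/e.png

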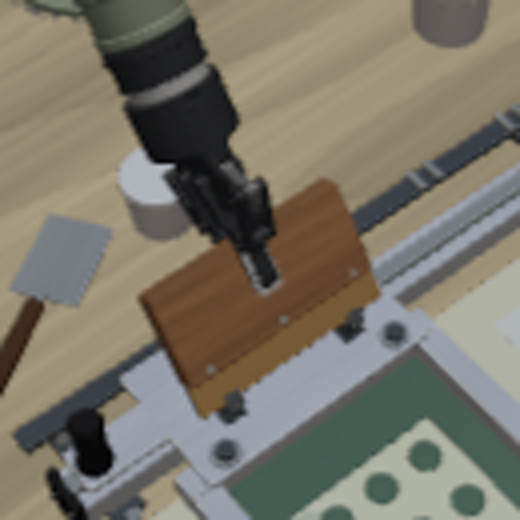

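The blade has gone in behind both hooks at crop (350,325) and (235,405). Its edge is about 6 mm above the lips and the handle is about 5 mm off the arms. I'll creep in.

```bash
python3 -m pendant '[[[0,0,0],[0,-0.002,0.001],-1],[[0,0,0],[0,-0.004,0.002],-1],[[0,0,0],[0,-0.005,0.003],-1],[[0,0,0],[0,-0.005,0.004],-1],[[0,0,0],[0,-0.005,0.004],-1]]' 30
python3 - <<'E'
from h import *
P=park().as_matrix(); O=np.array([.574,-.212,.075]); o=get_obs()
print("tcp in rest",(P.T@(np.array(o["tcp_pos"])-O)).round(4), "F tool",np.round(np.array(o["eef_rot"]).T@o["force"],2))
E
python3 -m pendant '[[[0,0,0],[0,0,0.001],-1],[[0,0,0],[0,0,0.0015],-1],[[0,0,0],[0,0,0.002],-1],[[0,0,0],[0,0,0.002],-1]]'
python3 - <<'E'
from h import *
P=park().as_matrix(); O=np.array([.574,-.212,.075]); o=get_obs()
print("tcp in rest",(P.T@(np.array(o["tcp_pos"])-O)).round(4), "F tool",np.round(np.array(o["eef_rot"]).T@o["force"],2))
E
```

```text
t: 10.2
tcp_pos: [0.5369, -0.2097, 0.1284]
eef_rot: [[0.04, 0.815, 0.578], [0.999, -0.034, -0.021], [0.002, 0.579, -0.815]]
force: [-1.4, 0.4, -1.8]
finger_gap: 0.0242
grip_force: 60.6
tcp in rest [ 0.0008  0.0002 -0.0651] F tool [ 0.36 -2.17  0.68]
t: 10.6
tcp_pos: [0.5375, -0.2106, 0.1283]
eef_rot: [[0.041, 0.814, 0.579], [0.999, -0.033, -0.024], [-0.0, 0.58, -0.815]]
force: [-21.4, 1.4, 19.5]
finger_gap: 0.0242
grip_force: 64.2
tcp in rest [-0.0001  0.0007 -0.0646] F tool [  0.55  -6.13 -28.31]
```

The lips took the load. I'll back off 1 mm, lean it towards the arms and release it a little at a time.

```bash
python3 -m pendant '[[[0,0,0],[0,-0.0005,-0.0012],-1],[[0,0,0],[0,-0.001,-0.0012],-1],[[0,0,0],[0,-0.0015,-0.0012],-1]]' 20
python3 - <<'E'
from h import *
o=get_obs(); print("F tool",np.round(np.array(o["eef_rot"]).T@o["force"],2))
E
python3 -m pendant '[[[0,0,0],[0,0,0],-0.4],[[0,0,0],[0,0,0],-0.35],[[0,0,0],[0,0,0],-0.25],[[0,0,0],[0,0,0],-0.1],[[0,0,0],[0,0,0],0]]'
python3 - <<'E'
from h import *
P=park().as_matrix(); O=np.array([.574,-.212,.075]); o=get_obs()
print("tcp in rest",(P.T@(np.array(o["tcp_pos"])-O)).round(4),"F tool",np.round(np.array(o["eef_rot"]).T@o["force"],2))
s=snapshot("scene"); save(s,"f"); a=cv2.imread("pics/f.png")[150:280,170:300]; cv2.imwrite("pics/f.png",cv2.resize(a,None,fx=4,fy=4,interpolation=cv2.INTER_CUBIC))
q=(pts(s)-O)@P; m=(abs(q[:,0])<.085)&(abs(q[:,0])>.03)&(-q[:,2]>.035)&(-q[:,2]<.1)&(abs(q[:,1])<.03)
c=q[m]; print("face",np.percentile(c,[2,50,98],axis=0).round(4).tolist(),"slope y vs z,x",np.linalg.lstsq(np.c_[c[:,2],c[:,0],np.ones(len(c))],c[:,1],rcond=None)[0].round(3))
E
```

```text
t: 10.9
tcp_pos: [0.5372, -0.2102, 0.1282]
eef_rot: [[0.039, 0.813, 0.581], [0.999, -0.032, -0.022], [0.001, 0.581, -0.814]]
force: [-5.7, 1.9, 6.4]
finger_gap: 0.0242
grip_force: 61.7
F tool [ 1.7  -1.   -8.53]
t: 11.4
tcp_pos: [0.5366, -0.2097, 0.1272]
eef_rot: [[0.039, 0.814, 0.579], [0.999, -0.033, -0.021], [0.002, 0.58, -0.815]]
force: [-0.3, 0.0, -0.4]
finger_gap: 0.0425
grip_force: 0.0
tcp in rest [ 0.0008 -0.0007 -0.0642] F tool [ 0.02 -0.47  0.13]
face [[-0.0828, 0.0077, -0.0987], [-0.0335, 0.0116, -0.068], [0.0826, 0.0156, -0.0366]] slope y vs z,x [ 0.03  -0.002  0.014]
```

View pics/f.png

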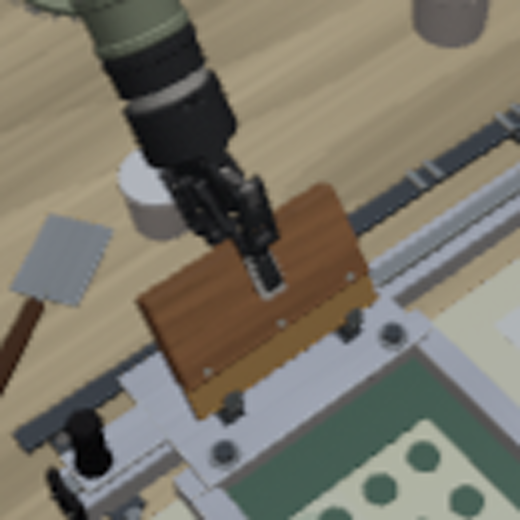

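The squeegee is parked: its face lies parallel to the arms (handle back at the arm-face depth) and its centre is within 1 mm. I'll retract along the tool and go over the push handle.

```bash
python3 -m pendant '[[[0,0,0],[0,0,-0.015],0],[[0,0,0],[0,0,-0.04],0],[[0,0,0],[0,0,-0.07],0],[[0,0,0],[0,0,-0.105],0],[[0,0,0],[0,0,-0.13],0]]'
python3 - <<'E'
from h import *
o=get_obs(); R=Ro.from_matrix(o["eef_rot"]); print(np.round(o["joints"],1))
plan([.5355,-.3755,.22],down(177.7),3)
s=snapshot("top"); print([(np.round(d["location"],4),round(d["conf"],2)) for k in("rest","squeegee","grip","pointer","stop") for d in landmark_of(s,k)[:2]])
E
```

```text
t: 11.95
tcp_pos: [0.4605, -0.2068, 0.2347]
eef_rot: [[0.039, 0.814, 0.58], [0.999, -0.033, -0.022], [0.001, 0.58, -0.815]]
force: [-0.5, -0.5, 1.5]
finger_gap: 0.0429
grip_force: 0.0
[-47.3  -5.3 -49.4  19.2  24.3  50.8]
turn [0.162, 0.161, -0.505] shift [-0.055, 0.019, 0.02] | world [ 0.486 -0.263  0.23 ]
turn [0.162, 0.161, -0.505] shift [-0.061, -0.008, 0.009] | world [ 0.511 -0.319  0.225]
turn [0.162, 0.161, -0.506] shift [-0.05, -0.036, 0.004] | world [ 0.536 -0.376  0.22 ]
[(array([ 0.5719, -0.2153,  0.0765]), 0.66), (array([ 0.5757, -0.2101,  0.0748]), 0.88), (array([ 0.2447,  0.412 , -0.0029]), 0.57), (array([ 0.5327, -0.3759,  0.1217]), 0.68), (array([ 0.5731, -0.2094,  0.0744]), 0.45), (array([ 0.4851, -0.1163,  0.0431]), 0.67), (array([0.4869, 0.0186, 0.0483]), 0.57)]
```

```bash
python3 -m pendant '[[[0.032,0.032,-0.1],[-0.011,0.004,0.004],0.2],[[0.065,0.064,-0.2],[-0.022,0.008,0.008],0.2],[[0.097,0.097,-0.303],[-0.033,0.011,0.012],0.2],[[0.13,0.13,-0.404],[-0.044,0.015,0.016],0.2],[[0.162,0.161,-0.505],[-0.055,0.019,0.02],0.2]]'
python3 -m pendant '[[[0.032,0.032,-0.1],[-0.012,-0.002,0.002],0.2],[[0.065,0.064,-0.2],[-0.024,-0.003,0.004],0.2],[[0.097,0.097,-0.303],[-0.037,-0.005,0.005],0.2],[[0.13,0.13,-0.404],[-0.049,-0.006,0.007],0.2],[[0.162,0.161,-0.505],[-0.061,-0.008,0.009],0.2]]'
python3 -m pendant '[[[0.032,0.032,-0.1],[-0.01,-0.007,0.001],0.2],[[0.065,0.064,-0.2],[-0.02,-0.014,0.002],0.2],[[0.097,0.097,-0.303],[-0.03,-0.022,0.002],0.2],[[0.13,0.13,-0.404],[-0.04,-0.029,0.003],0.2],[[0.162,0.161,-0.506],[-0.05,-0.036,0.004],0.2]]'
python3 - <<'E'
from h import *
print(np.round(get_obs()["joints"],1)); plan([.535,-.376,.085],down(177.7))
s=snapshot("scene"); save(s,"g"); a=cv2.imread("pics/g.png")[150:300,130:310]; cv2.imwrite("pics/g.png",cv2.resize(a,None,fx=4,fy=4,interpolation=cv2.INTER_CUBIC))
E
```

```text
t: 12.75
tcp_pos: [0.4862, -0.263, 0.2257]
eef_rot: [[-0.462, 0.787, 0.408], [0.88, 0.464, 0.101], [-0.109, 0.406, -0.907]]
force: [0.1, -0.3, 0.7]
finger_gap: 0.0511
grip_force: 0.0
t: 13.25
tcp_pos: [0.5118, -0.3196, 0.2208]
eef_rot: [[-0.845, 0.498, 0.193], [0.523, 0.845, 0.108], [-0.109, 0.192, -0.975]]
force: [0.0, 0.2, 0.6]
finger_gap: 0.0514
grip_force: 0.0
t: 13.75
tcp_pos: [0.5368, -0.3758, 0.2151]
eef_rot: [[-0.999, 0.035, -0.004], [0.035, 0.999, 0.001], [0.004, 0.001, -1.0]]
force: [-0.1, -1.1, -0.4]
finger_gap: 0.0512
grip_force: 0.0
[-41.4  30.8   5.4  64.9  -0.1 -39.4]
turn [0.001, -0.004, 0.005] shift [0.001, -0.0, 0.13] | world [ 0.535 -0.376  0.085]
```

View pics/g.png

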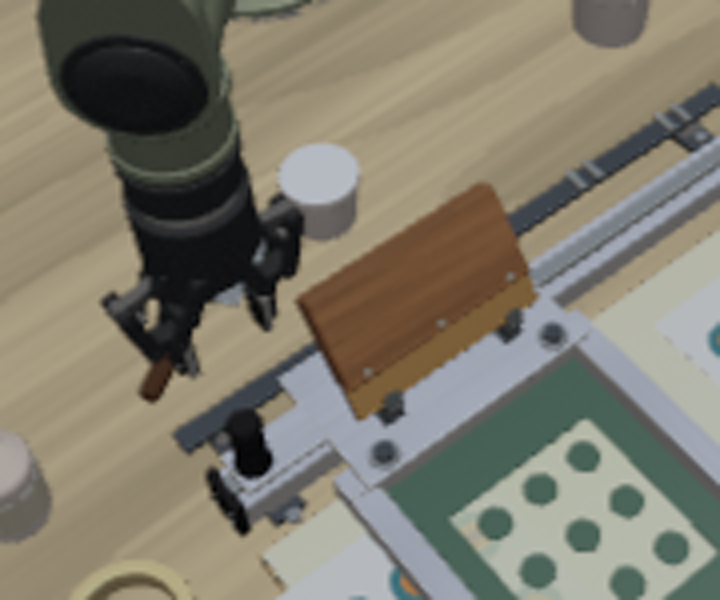

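The squeegee sits parked across both arms, and the gripper is above the post (crop (250,440)) with its fingers spread along the rail. I'll go down around the post and push.

```bash
python3 -m pendant '[[[0,0,0],[0.001,0,0.035],0.2],[[0,0,0],[0.001,0,0.07],0.2],[[0,0,0],[0.001,0,0.095],0.2],[[0,0,0],[0.001,0,0.115],0.2],[[0,0,0],[0.001,0,0.127],0.2]]'
python3 -m pendant '[[[0,0,0],[0,0.005,0],0.2],[[0,0,0],[0,0.01,0],0.2],[[0,0,0],[0,0.015,0],0.2],[[0,0,0],[0,0.02,0],0.2],[[0,0,0],[0,0.025,0],0.2]]'
python3 -m pendant '[[[0,0,0],[0,0.009,0],0.2],[[0,0,0],[0,0.018,0],0.2],[[0,0,0],[0,0.027,0],0.2],[[0,0,0],[0,0.036,0],0.2],[[0,0,0],[0,0.045,0],0.2]]'
python3 - <<'E'
from h import *
s=snapshot("scene"); r=[(k,np.round(d["location"],4),round(d["conf"],2)) for k in("pointer","stop","squeegee","grip") for d in landmark_of(s,k)[:2]]; print(r)
E
```

```text
t: 14.3
tcp_pos: [0.5338, -0.374, 0.087]
eef_rot: [[-0.999, 0.041, -0.004], [0.041, 0.999, 0.004], [0.004, 0.004, -1.0]]
force: [0.5, 0.5, 0.2]
finger_gap: 0.051
grip_force: 0.0
t: 14.8
tcp_pos: [0.5367, -0.3507, 0.0919]
eef_rot: [[-0.999, 0.04, 0.001], [0.04, 0.999, -0.001], [-0.001, -0.001, -1.0]]
force: [-1.1, -1.1, -0.6]
finger_gap: 0.0512
grip_force: 0.6
t: 15.3
tcp_pos: [0.5381, -0.3049, 0.091]
eef_rot: [[-0.999, 0.04, -0.0], [0.04, 0.999, 0.0], [0.001, 0.0, -1.0]]
force: [0.2, -0.9, 0.7]
finger_gap: 0.0514
grip_force: 0.7
[('pointer', array([ 3.529e-01, -3.110e-01,  2.000e-04]), 0.49), ('stop', array([0.4897, 0.0142, 0.046 ]), 0.62), ('squeegee', array([ 0.5765, -0.1502,  0.0737]), 0.58), ('squeegee', array([ 0.2447,  0.408 , -0.0035]), 0.58), ('grip', array([ 0.538 , -0.3135,  0.1177]), 0.86)]
```

```bash
python3 -m pendant '[[[0,0,0],[0,0.009,0],0.2],[[0,0,0],[0,0.018,0],0.2],[[0,0,0],[0,0.027,0],0.2],[[0,0,0],[0,0.036,0],0.2],[[0,0,0],[0,0.045,0],0.2]]'
python3 -m pendant '[[[0,0,0],[0,0.003,0],0.2],[[0,0,0],[0,0.006,0],0.2],[[0,0,0],[0,0.008,0],0.2],[[0,0,0],[0,0.009,0],0.2],[[0,0,0],[0,0.01,0],0.2]]'
python3 - <<'E'
from h import *
for n in("scene","top"):
    s=snapshot(n); print([(k,np.round(d["location"],4),round(d["conf"],2)) for k in("pointer","stop","squeegee","grip") for d in landmark_of(s,k)[:1]])
E
```

```text
t: 16.05
tcp_pos: [0.5396, -0.2598, 0.0908]
eef_rot: [[-0.999, 0.04, -0.001], [0.04, 0.999, 0.0], [0.001, 0.0, -1.0]]
force: [0.3, -1.9, -1.2]
finger_gap: 0.0512
grip_force: 0.7
t: 16.55
tcp_pos: [0.5401, -0.2519, 0.0909]
eef_rot: [[-0.999, 0.041, -0.001], [0.041, 0.999, -0.002], [0.001, -0.002, -1.0]]
force: [0.0, -4.5, -1.5]
finger_gap: 0.051
grip_force: 2.2
[('pointer', array([ 0.4146, -0.5264, -0.0016]), 0.5), ('stop', array([0.4886, 0.0171, 0.0446]), 0.72), ('squeegee', array([0.2455, 0.4083, 0.0005]), 0.8), ('grip', array([ 0.5384, -0.2618,  0.117 ]), 0.9)]
[('pointer', array([ 0.4881, -0.0033,  0.044 ]), 0.9), ('stop', array([0.4898, 0.0176, 0.0471]), 0.69), ('squeegee', array([ 0.5794, -0.0974,  0.076 ]), 0.79), ('grip', array([ 0.3486, -0.3123,  0.0005]), 0.5)]
```

The pointer is about 20 mm from the stop and the force is rising, so the first pin is being met. I'll continue slowly.

```bash
python3 -m pendant '[[[0,0,0],[0,0.001,0],0.2],[[0,0,0],[0,0.002,0],0.2],[[0,0,0],[0,0.003,0],0.2],[[0,0,0],[0,0.004,0],0.2]]'|grep -E "tcp|force"
python3 -m pendant '[[[0,0,0],[0,0.001,0],0.2],[[0,0,0],[0,0.002,0],0.2],[[0,0,0],[0,0.003,0],0.2],[[0,0,0],[0,0.004,0],0.2]]'|grep -E "tcp|force"
python3 - <<'E'
from h import *
for n in("scene","top"):
    s=snapshot(n); print([(k,np.round(d["location"],4),round(d["conf"],2)) for k in("pointer","stop","squeegee","grip") for d in landmark_of(s,k)[:1]])
E
```

```text
tcp_pos: [0.5403, -0.2473, 0.0909]
force: [-0.6, -3.0, -0.5]
grip_force: 1.9
tcp_pos: [0.5404, -0.2421, 0.0909]
force: [0.8, -1.6, -0.2]
grip_force: 0.4
[('pointer', array([ 0.5418, -0.2536,  0.1153]), 0.29), ('stop', array([0.4873, 0.015 , 0.0501]), 0.77), ('squeegee', array([ 0.2417,  0.4106, -0.0013]), 0.74), ('grip', array([ 0.5408, -0.2509,  0.1193]), 0.85)]
[('pointer', array([0.491 , 0.0063, 0.0441]), 0.81), ('stop', array([0.4861, 0.0151, 0.0462]), 0.86), ('squeegee', array([ 0.2435,  0.4075, -0.0013]), 0.66), ('grip', array([ 0.5789, -0.0878,  0.0764]), 0.6)]
```

```bash
python3 -m pendant '[[[0,0,0],[0,0.001,0],0.2],[[0,0,0],[0,0.002,0],0.2],[[0,0,0],[0,0.003,0],0.2]]'|grep -E "tcp|force"
python3 -m pendant '[[[0,0,0],[0,0.001,0],0.2],[[0,0,0],[0,0.002,0],0.2],[[0,0,0],[0,0.002,0],0.2]]'|grep -E "tcp|force"
python3 - <<'E'
from h import *
for n in("scene","top"):
    s=snapshot(n); print([(k,np.round(d["location"],4),round(d["conf"],2)) for k in("pointer","stop","squeegee","grip") for d in landmark_of(s,k)[:1]])
E
```

```text
tcp_pos: [0.5405, -0.2398, 0.0909]
force: [-0.3, -0.3, -0.4]
grip_force: 0.0
tcp_pos: [0.5406, -0.2377, 0.0909]
force: [1.7, -0.1, -0.1]
grip_force: 0.0
[('stop', array([0.4911, 0.0167, 0.0467]), 0.83), ('squeegee', array([ 0.579 , -0.0797,  0.0757]), 0.96), ('grip', array([ 0.5423, -0.2413,  0.1174]), 0.68)]
[('pointer', array([0.4929, 0.0129, 0.0427]), 0.79), ('stop', array([0.4877, 0.0176, 0.0467]), 0.87), ('squeegee', array([ 0.5799, -0.0791,  0.0731]), 0.88)]
```

The force dropped to zero and the handle jumped ahead, so it has clicked in. I'll lift off straight up and check.

```bash
python3 -m pendant '[[[0,0,0],[0,-0.002,-0.01],0.2],[[0,0,0],[0,-0.002,-0.03],0.2],[[0,0,0],[0,-0.002,-0.06],0.2],[[0,0,0],[0,-0.002,-0.1],0.2],[[0,0,0],[0,-0.002,-0.14],0.2]]'|grep -E "t:|tcp|force"
python3 -m pendant '[[[0,0,0],[0.02,-0.04,0],0.2],[[0,0,0],[0.04,-0.08,0],0.2],[[0,0,0],[0.06,-0.12,0],0.2],[[0,0,0],[0.08,-0.16,0],0.2],[[0,0,0],[0.08,-0.16,0],0.2]]'|grep -E "t:|tcp|force"
python3 - <<'E'
from h import *
P=park().as_matrix()
for n in("scene","top"):
    s=snapshot(n); print([(k,np.round(d["location"],4),round(d["conf"],2)) for k in("pointer","stop","squeegee","short_squeegee","grip","rest") for d in landmark_of(s,k)[:1]])
    save(s,"k_"+n)
    O=np.array([.574+.0055,-.212+.134,.075]); q=(pts(s)-O)@P; c=q[(abs(q[:,0])<.1)&(-q[:,2]>.035)&(-q[:,2]<.1)&(abs(q[:,1])<.03)]
    print(np.percentile(c,[1,50,99],axis=0).round(4).tolist(),np.linalg.lstsq(np.c_[c[:,2],c[:,0],np.ones(len(c))],c[:,1],rcond=None)[0].round(3))
    g=pts(s); g=g[(abs(g[:,0]-.54)<.03)&(abs(g[:,1]+.24)<.03)&(g[:,2]>.11)&(g[:,2]<.125)]; print("grip",cv2.minAreaRect((g[:,:2]*1000).astype(np.float32)))
a=cv2.imread("pics/k_scene.png")[80:290,130:400]; cv2.imwrite("pics/k.png",cv2.resize(a,None,fx=2.8,fy=2.8,interpolation=cv2.INTER_CUBIC))
E
```

```text
t: 19.95
tcp_pos: [0.5403, -0.2399, 0.2328]
eef_rot: [[-0.999, 0.04, -0.001], [0.04, 0.999, 0.0], [0.001, 0.0, -1.0]]
force: [1.6, -0.9, -0.6]
grip_force: 0.0
t: 20.45
tcp_pos: [0.4517, -0.4015, 0.2317]
eef_rot: [[-0.999, 0.047, -0.001], [0.047, 0.999, -0.002], [0.001, -0.003, -1.0]]
force: [-0.2, 1.0, 0.1]
grip_force: 0.0
[('stop', array([0.4925, 0.017 , 0.0442]), 0.66), ('squeegee', array([ 0.2443,  0.4125, -0.0011]), 0.9), ('short_squeegee', array([0.5025, 0.4282, 0.0161]), 0.78), ('grip', array([ 0.5387, -0.2413,  0.1165]), 0.76), ('rest', array([ 0.581 , -0.08  ,  0.0712]), 0.86)]
[[-0.0932, -0.0054, -0.0992], [-0.0132, 0.0112, -0.0681], [0.0837, 0.0158, -0.036]] [0.029 0.014 0.013]
grip ((543.4937133789062, -247.03262329101562), (26.05118751525879, 23.891864776611328), 81.58824920654297)
[('pointer', array([0.4915, 0.0139, 0.0425]), 0.77), ('stop', array([0.4892, 0.0197, 0.0474]), 0.67), ('squeegee', array([ 0.2455,  0.411 , -0.0023]), 0.87), ('short_squeegee', array([0.5   , 0.4315, 0.0146]), 0.61), ('grip', array([ 0.5437, -0.2437,  0.1195]), 0.7), ('rest', array([ 0.579 , -0.0831,  0.0743]), 0.57)]
[[-0.0875, 0.0074, -0.0988], [-0.0011, 0.0114, -0.0688], [0.0875, 0.0145, -0.0355]] [0.028 0.001 0.013]
grip ((540.43212890625, -243.12301635742188), (26.51950454711914, 21.903766632080078), 0.5744121074676514)
```

View pics/k.png

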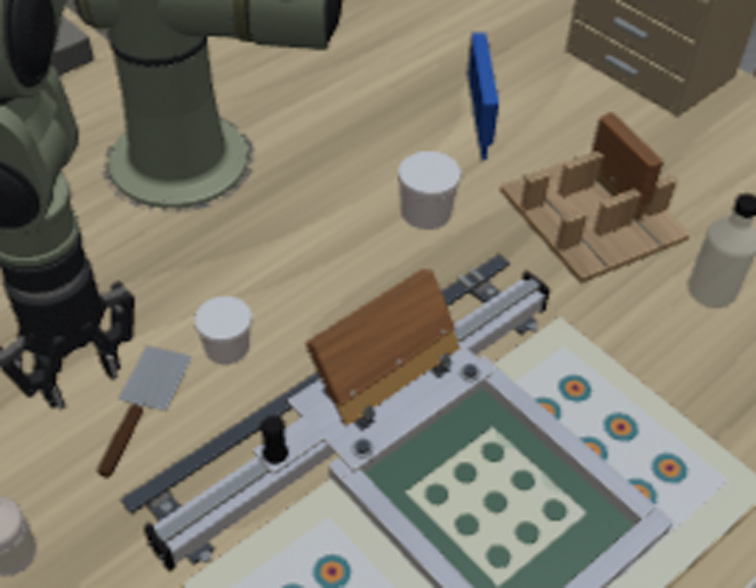

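The final view shows the squeegee lying on both arms at crop (385,345), with the handle back at (275,440). The short squeegee is still in the rack and the bystanders are where they were. Once past the pin, the carriage ran about 10 mm ahead of the finger. Its total travel was about 133 mm, against 134 mm measured to the stop. I'll hand in.

```bash
python3 -c "
from plant import *; print(sign_off())"
```

```text
the job is handed in; nothing more can be done
None
```

I parked the longer squeegee flat and centred on both arms of the rest, pushed the carriage left until it clicked into the first stop with the squeegee still on it, and handed the job in at about 20.5 s; the system gave no verdict.

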